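# Seat a can, unclamp it and hold the index knob at the third click

### The arm

A 6-joint arm with a two-finger parallel gripper is mounted at the origin on the work surface. World frame = base frame: x ahead of the robot, y to its left, z up, the work surface at z = 0. Lengths are in m, angles in degrees, forces in N, time in s.
With the tool pointing down it reaches from about 0.4 to 0.825 m from the base axis. Payload 7 kg.
Tool frame: the origin (TCP) lies at the very end of the fingers, on their centre line; the grasp point (between the pads) lies 19 mm behind it (ctrl.tcp_to_grasp is the distance from the TCP to the grasp point, in m); z points along the fingers, x is the direction in which the jaws open and shut, and the axes are right-handed (so a half turn about z gives the same grasp; the last joint's range is limited). The gripper opens to 88 mm and grips with 3 to 60 N. Pads are 19 mm wide; open, the fingers measure 130 mm over their backs; the gripper's body (78 mm by 193 mm) begins 47 mm behind the grasp point.
Start: joints at [-50.128, 20.546, 0.682, 0, -70.136, -16.507], TCP at [0.268, -0.62, 0.227] pointing down, gripper open.
Joint ranges: [-176.03, 176.03], [-82.01, 121.73], [-58.28, 71.71], [-173.87, 95.51], [-174.79, -0.11], [-173.66, 173.66]. Speed limits (degrees/s): [136.94, 136.94, 172.46, 180, 180, 180].

### API

Orientations are given as [roll, pitch, yaw] about the fixed x, y, z axes, in that order (R = Rz(yaw) Ry(pitch) Rx(roll)).
In Python, from plant import sensors, vision, ticket, ctrl gives the robot as it stands. The module is installed in compiled form; this text tells all that it offers.
- The arm moves only by the tool drive_tool, never from a script. Its argument "moves" is a list of rows, each a list of 6 numbers: the shift along the tool's x, y, z in units of 0.15 m (1.0 is 0.15 m), then the turn, a rotation vector about the tool's x, y, z in units of 60 degrees (1.0 is 60 degrees). In form: [[dx, dy, dz, rx, ry, rz], ...]. A call has 1 to 8 rows; each row is the pose to reach, as a shift and turn from the pose measured when the call began, along the tool's axes at that moment; what a row does not reach only later rows make up. A row lasts 1/10 s, in which the tool goes at most 50 mm and 8.59 degrees, less where a joint would pass 70% of its speed; a pose out of reach is approached as far as the arm can. A call with a number of a shift or a turn outside -1 to 1 is refused whole. A call with a gripper value outside its range is refused whole. "fingers" is the opening, from -1 (shut) to 1 (fully open), set as the call begins (left out, the last holds). The fingers move at their own pace and stop on an object; the grip force is fixed at half the most. Time passes only in rows, so rows that repeat a pose let the fingers close. It gives the time, the measured TCP pose, the force and the opening at its end, in the units of the state.
- sensors.get_obs(): the state, without advancing time (a new reading comes with each control period).
- vision.snapshot(name): name is "side" or "top" or "wrist"; returns a dict with "pixels" (400x640x3 uint8, red, green, blue), "fx", "fy", "cx", "cy" (pixels), "k1" (the pictures are not rectified: a ray, as slopes to the right and down, at radius r is drawn at 1 + k1 r^2 times it, then the intrinsics apply), "R" (3x3) and "t" (3): a world point X has camera coordinates R X + t. Camera axes: x right, y down, z forward; pixel columns grow to the right and rows downward; lengths in m; the calibration is good to about 2 mm. A picture is of the moment at which its call begins. There is no depth.
- ticket.close_job(): hands the job in, once; it reports no verdict.
The state is a dict: "clock": time; "joint_pos": joint angles; "qvel": joint speeds; "tau": joint torques, N m; "tool_pos": TCP position; "orientation": TCP orientation; "force": force on the tool from outside, world axes, zero at the start; "moment": the same for the moment, N m; "opening": finger opening in m.
Only numpy, scipy, OpenCV 4.12 (cv2) and the standard library are available. Lean on these libraries where they do the work, as an engineer would, in place of code of your own. Each camera call takes 0.05 s, during which the arm holds its last target.

### The job

On the seam-check stand, swing the toggle clamp's arm over onto the can so that it presses the can fully down into its nest (let the clamp do it, do not push on the can itself), then swing the arm all the way back clear. Then turn the index knob clockwise from its home position, counting the clicks, to the third click without going past it, and keep hold of it there: it springs back if let go, so finish with the gripper still holding the knob at the third click. Leave the can standing in its nest and leave the other things on the table where they are.

Things in the scene. Friction and masses are not known exactly. Their poses are not given: they have to be found in the camera images.
- stand: Fixed stand: base plate 190 (x) by 360 (y) mm, 12 thick; turned up to 20 degrees. Origin on the table under the nest's axis, z up. Along its y: at -130 mm a grey box 100 square, 54 high, with dial plate (88 across, top at 58) and index knob; at 0 the nest with the can; at +88 a grey pedestal 70 by 60, 96 high, with the clamp. At x = +80, y = 0 a gauge post and dial, 107 high
- clamp_arm (a joint): Toggle clamp angle, rad: 0 = fully back (start), 1.76 = its pad meets the raised can, 1.83 = level, can fully down, 1.88 = end. Turns about the stand's x axis through clamp_pivot; growing is positive about +x (up and over from the stand's +y side towards -y, onto the can). Over-centre: pushed (0.4 N m at most) back to 0 below about 0.9, on to the can above
- clamp_pivot (a point): Point on the clamp's hinge axis, in the arm's mid plane, 128 mm above the table; axes are those of the stand
- index_knob (a joint): Knob angle, rad, growing clockwise seen from above; 0 = home (start). Clicks every 24 degrees: 0.419, 0.838, 1.257 (third), 1.676, 2.094 (fifth, end of travel). A return spring turns it home whenever let go. Turning takes 0.01 to 0.21 N m: between two clicks it climbs to a hump a quarter of the way on, falls to a hollow at three quarters, and rises again as the click is reached
- knob_grip (a point): On the knob's vertical axis at grip height, 88 mm above the table. The grip is a black bar 48 mm long (this frame's x), 14 wide (y), 64 to 100 mm above the table, on a 52 mm round skirt. Frame turns with the knob; at home it equals the stand's. A white line marks the bar's -x end; at home it points at the first of six dark pips on the dial plate: home and five clicks
- nest_pad (a joint): How far the nest's lifting pad under the can has been pressed down, in m: 0 = raised (start), 0.006 = fully down; it is stiff by friction and stays where it is left
- nest_center (a point): Centre of the nest's floor, 18 mm above the table, fixed to the stand; a fully seated can stands here. The nest is a dark turntable 92 mm across, its collar's top 32 mm above the table; it turns with the knob
- can: Plain aluminium drinks can, 66 mm diameter, 90 mm high, 0.2 to 0.37 kg, closed lid; origin at the centre of its underside, z up. At the start it stands in the nest 6 mm above its seated height
- spare_can: Bystander: another such can standing on the table, origin under its centre
- cup: Bystander: white plastic cup, 80 mm across the rim, 100 mm high, origin under its centre
- jar: Bystander: amber glass jar with a steel lid, 68 mm diameter, 100 mm high, origin under its centre
- clamp_pad (a point): Tip of the clamp arm's round rubber pad (16 mm across), 87 mm from clamp_pivot; with the arm level it stands over the can's centre, 20 mm below the pivot. Past centre the arm's own push here is about 5 N, and pressing the can down takes 2 to 4 N beyond the can's weight; pushing the arm down a little more makes sure
- clamp_grip (a point): Centre of the clamp arm's black T-grip, a cylinder 24 mm in diameter and 32 long along the hinge axis (stand's x), on a 10 mm rod, 85 mm from clamp_pivot in the stand's y-z plane. Fully back: 73 mm to the pivot's +y side (stand axes) and 43 above it; arm level: 60 to the -y side and 60 above. The arm is 14 mm wide; two cheeks at the pivot are 40 mm over all and reach 12 above
Not all that is in view belongs to the job. Leave any red look-alike of the can alone.

How it is judged:
By the outcome, as a careful person would: the job done as asked, in the order asked, and still so for the second after the job is handed in, while the arm keeps its last pose, push and grip.
It also fails if it takes over 64 s, if anything falls off the work surface, if the arm or the gripper's body presses on something with over 40 N, if the wrist force passes 120 N, or if a joint passes its speed limit or range.

## Working session

There is one attempt and no reset: what is moved stays moved. The work goes in short steps, Python scripts to look and compute and a tool call to move; the robot and the scene stay as the last step left them, time stands still between calls to the robot, and variables do not carry over. Pictures are saved under pics/ and viewed, and the job is handed in when it is done.

Besides the shell and the picture viewer there is one more tool, called after "Call:" as name(argument=value, ...) on one line, values as JSON. drive_tool: Moves the arm, as the interface text tells. Shifts and turns lie within -1 to 1; 1 stands for 0.15 m of shift or 60 degrees of turn. Its arguments: {"type":"object","properties":{"moves":{"type":"array"},"fingers":{"type":"number"}},"required":["moves"]}

```bash
mkdir -p pics
cat > h.py <<'E'
import numpy as np, cv2
from plant import sensors, vision, ticket, ctrl
E
python3 - <<'E'
from h import *
import pickle
o=sensors.get_obs();print(o)
for n in ["side","top","wrist"]:
    s=vision.snapshot(n);pickle.dump(s,open(f'pics/{n}0.pkl','wb'))
    cv2.imwrite(f'pics/{n}0.png',s['pixels'][:,:,::-1]);print(n,s['fx'],s['cx'],s['cy'],s['k1'],s['R'],s['t'])
E
```

```text
{'clock': 0.0, 'joint_pos': array([-5.01307382e+01,  2.05922123e+01,  6.36698627e-01, -2.17552764e-02,
       -7.01359085e+01, -1.65087566e+01]), 'qvel': array([ 0.00439592,  0.00778152, -0.10938985, -0.01856185, -0.02264086,
        0.0211722 ]), 'tau': array([-1.67032135e-04, -5.82702613e+01,  2.93050861e+01,  6.99724317e+00,
        6.79077086e-03, -1.48189620e-04]), 'tool_pos': array([ 0.26747245, -0.61923406,  0.22563099]), 'orientation': array([-1.79993627e+02, -9.34655669e-02,  1.13353091e+02]), 'force': array([-0.62617683,  0.38034696,  0.58552625]), 'moment': array([0.0300634 , 0.00419281, 0.01594759]), 'opening': 0.08738246607306915}
side 385.46459582712487 325.28766475395724 196.1522031106723 -0.07678692285477859 [[-0.70043315 -0.7135785  -0.01411157]
 [-0.42124277  0.42928198 -0.79891896]
 [ 0.57614923 -0.55364493 -0.60127311]] [0.40603042 0.37543253 1.06329569]
top 514.7011730345588 326.13597038283694 198.11587066300515 -0.14923373434633191 [[ 0.01936178 -0.99940098  0.02868447]
 [-0.99419101 -0.02228307 -0.10529816]
 [ 0.10587427 -0.02647909 -0.99402691]] [-0.04537555  0.56613466  1.39850617]
wrist 276.9175330693146 318.0451938954771 195.29450638591854 -0.013562776351557608 [[-0.39718254  0.91773746  0.00199577]
 [ 0.87910691  0.37983772  0.2879138 ]
 [ 0.26347121  0.11610883 -0.95765425]] [ 0.67417242 -0.03464514  0.39147901]
```

View pics/side0.png

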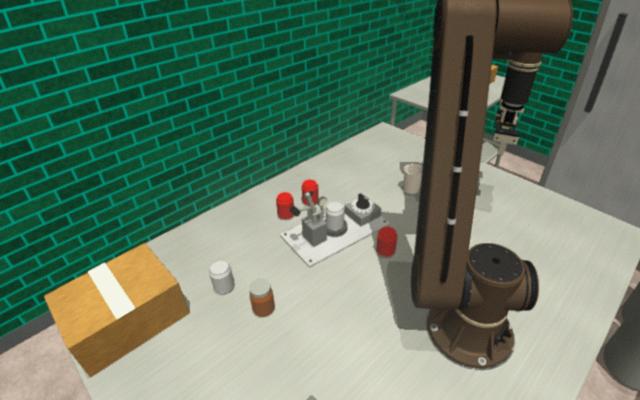

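View pics/top0.png

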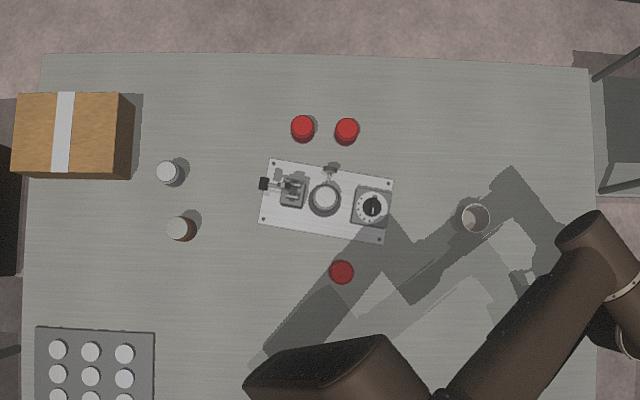

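View pics/wrist0.png

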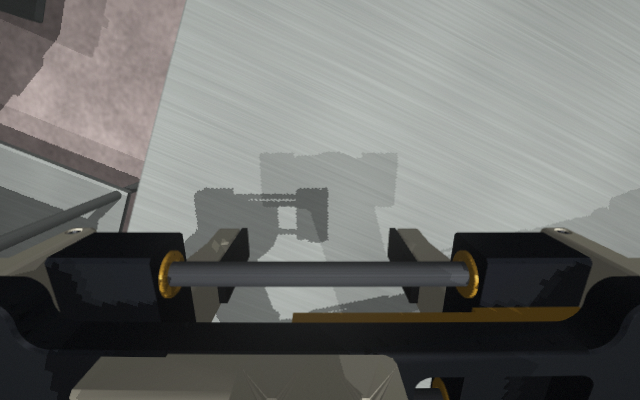

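Top view shows the stand: plate corners ~(270,158),(394,180),(382,243),(258,222), can ~(323,198), knob ~(373,206), T-grip ~(264,183). I'll zoom in for accuracy.

Run:
```python
import cv2
a=cv2.imread('pics/top0.png')[145:255,245:405]; cv2.imwrite('pics/topz.png',cv2.resize(a,None,fx=5,fy=5,interpolation=cv2.INTER_CUBIC))
a=cv2.imread('pics/side0.png')[170:270,270:400]; cv2.imwrite('pics/sidez.png',cv2.resize(a,None,fx=6,fy=6,interpolation=cv2.INTER_CUBIC)[:600,:780])
```

```text
(no output)
```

View pics/topz.png

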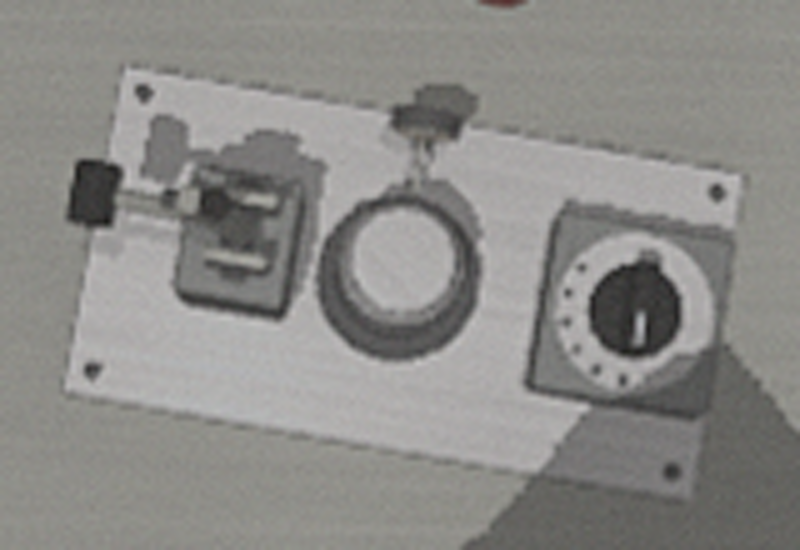

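View pics/sidez.png

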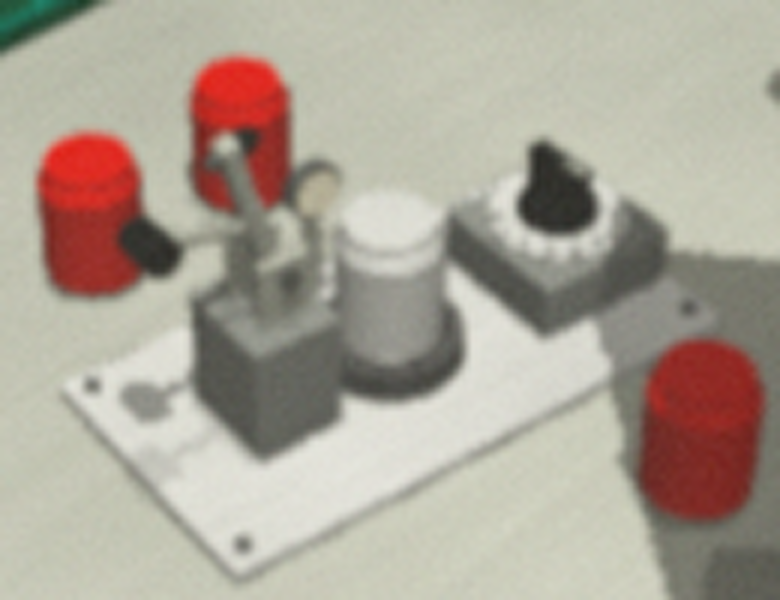

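```bash
cat >> h.py <<'E'
def proj(s,X):
    X=np.atleast_2d(X); c=X@np.array(s['R']).T+np.array(s['t']); p=c[:,:2]/c[:,2:]
    r2=(p**2).sum(1,keepdims=True); p=p*(1+s['k1']*r2)
    return p*[s['fx'],s['fy']]+[s['cx'],s['cy']]
def stand(P,L):
    L=np.atleast_2d(L);c,s=np.cos(P[2]),np.sin(P[2])
    return np.c_[P[0]+c*L[:,0]-s*L[:,1],P[1]+s*L[:,0]+c*L[:,1],L[:,2]]
E
python3 - <<'E'
from h import *
import pickle
from scipy.optimize import least_squares
T=pickle.load(open('pics/top0.pkl','rb'));S=pickle.load(open('pics/side0.pkl','rb'))
z=lambda u,v,x0,y0,k:(x0+(u+.5)/k-.5,y0+(v+.5)/k-.5)
L=np.array([[.095,.18,.012],[.095,-.18,.012],[-.095,-.18,.012],[-.095,.18,.012]])
pt=np.array([z(*p,245,145,5) for p in [(126,68),(746,175),(690,497),(66,395)]])
LS=np.array([[.095,.18,.012],[-.095,.18,.012]])
ps=np.array([z(*p,270,170,6) for p in [(64,390),(240,582)]])
can=np.array([z(405,258,245,145,5)]);
f=lambda P:np.r_[(proj(T,stand(P,L))-pt).ravel(),(proj(S,stand(P,LS))-ps).ravel()]
for ff in (lambda P:f(P)[:8],f):
    r=least_squares(ff,[.6,0,-.1]);print(r.x,np.degrees(r.x[2]),f(r.x).round(2))
P=r.x
chk={'cantop':[0,0,.114],'knobtop':[0,-.13,.1],'grip':[0,.088+.073,.171],'boxc':[-.05,-.18,.054],'gauge':[.08,0,.107]}
for k,v in chk.items():
    a=proj(T,stand(P,v))[0];b=proj(S,stand(P,v))[0]
    print(k,(a-[245,145])*5,(b-[270,170])*6,stand(P,v))
# refine grip / spread: triangulate
E
```

```text
[ 0.56042631 -0.03417839 -0.14751749] -8.452129746474897 [-0.69 -0.62  0.29 -0.61  1.19  1.14 -0.78  0.02 -0.73 -0.75 -0.26 -1.08]
[ 0.55974296 -0.03402841 -0.14541463] -8.3316444215435 [-0.84 -0.26  0.19 -0.52  1.22  1.27 -0.79  0.41 -0.64 -0.56 -0.04 -0.91]
cantop [410.92139765 262.5139635 ] [395.14559415 215.69280929] [[ 0.55974296 -0.03402841  0.114     ]]
knobtop [652.19835515 306.12128325] [565.01595749 153.3972531 ] [[ 0.54090561 -0.16265637  0.1       ]]
grip [ 97.66410363 197.04826166] [154.31834524 245.41140045] [[0.58307229 0.12527239 0.171     ]]
boxc [717.5507432  418.73864443] [676.15422232 222.41155301] [[ 0.48418818 -0.20488353  0.054     ]]
gauge [435.27043967 115.70444504] [314.39840387 158.96080056] [[ 0.63889863 -0.04562062  0.107     ]]
```

```bash
cat >> h.py <<'E'
from scipy.spatial.transform import Rotation as Ro
def mv(pos,yaw,roll=180.,pitch=0.):
    o=sensors.get_obs();R0=Ro.from_euler('xyz',o['orientation'],degrees=True)
    R1=Ro.from_euler('xyz',[roll,pitch,yaw],degrees=True)
    d=R0.inv().apply(np.array(pos)-o['tool_pos'])/.15
    r=np.degrees((R0.inv()*R1).as_rotvec())/60
    print('t',round(o['clock'],2),'pos',o['tool_pos'].round(4),'rpy',o['orientation'].round(1),'F',o['force'].round(1),'open',round(o['opening'],4))
    print('MV',d.round(3),r.round(3),'n50mm',round(np.linalg.norm(d)*3,1),'nrot',round(np.linalg.norm(r)*60/8.59,1))
E
python3 -c "
from h import *
mv([.45,-.2,.35],171.7)"
```

```text
t 0.15 pos [ 0.2675 -0.6193  0.2258] rpy [-1.800e+02 -1.000e-01  1.134e+02] F [-0.3  0.3  0.6] open 0.0877
MV [ 2.085  2.225 -0.825] [ 0.    -0.001 -0.972] n50mm 9.5 nrot 6.8
```

Call:
drive_tool(moves=[[0.95, 1.0, -0.7, 0, 0, -0.4], [0.95, 1.0, -0.7, 0, 0, -0.4], [0.95, 1.0, -0.7, 0, 0, -0.4], [0.95, 1.0, -0.7, 0, 0, -0.4], [0.95, 1.0, -0.7, 0, 0, -0.4], [0.95, 1.0, -0.7, 0, 0, -0.4]], fingers=-1)

```text
clock: 0.75
tool_pos: [0.3505, -0.4272, 0.3341]
orientation: [179.9, 0.2, 137.6]
force: [0.0, -0.0, 0.4]
opening: 0.0449
```

```bash
python3 -c "
from h import *
print(sensors.get_obs()['joint_pos'])
mv([.45,-.12,.35],171.7)"
```

```text
[-3.03425986e+01  5.82328415e+00 -4.74468407e+00 -2.83948152e-02
 -7.92017301e+01 -1.21007894e+01]
t 0.75 pos [ 0.3505 -0.4272  0.3341] rpy [179.9   0.2 137.6] F [ 0.  -0.   0.4] open 0.0449
MV [ 0.892  1.959 -0.107] [ 0.     0.004 -0.569] n50mm 6.5 nrot 4.0
```

Call:
drive_tool(moves=[[0.45, 1.0, -0.1, 0, 0, -0.57], [0.45, 1.0, -0.1, 0, 0, -0.57], [0.45, 1.0, -0.1, 0, 0, -0.57], [0.45, 1.0, -0.1, 0, 0, -0.57], [0.45, 1.0, -0.1, 0, 0, -0.57]])

```text
clock: 1.25
tool_pos: [0.4025, -0.2692, 0.3493]
orientation: [-180.0, 0.3, 172.2]
force: [-0.0, -1.4, -0.4]
opening: 0.0052
```

```bash
cat >> h.py <<'E'
import pickle
def snap(n,tag):
    s=vision.snapshot(n);pickle.dump(s,open(f'pics/{tag}.pkl','wb'))
    cv2.imwrite(f'pics/{tag}.png',s['pixels'][:,:,::-1]);return s
E
python3 -c "
from h import *
snap('wrist','w1')
mv([.45,-.0,.35],171.7)"
```

```text
t 1.3 pos [ 0.4021 -0.2701  0.349 ] rpy [-179.9    0.2  171.9] F [-0.9  0.   0.2] open 0.0028
MV [-0.061  1.828 -0.008] [-0.001  0.004  0.003] n50mm 5.5 nrot 0.0
```

View pics/w1.png

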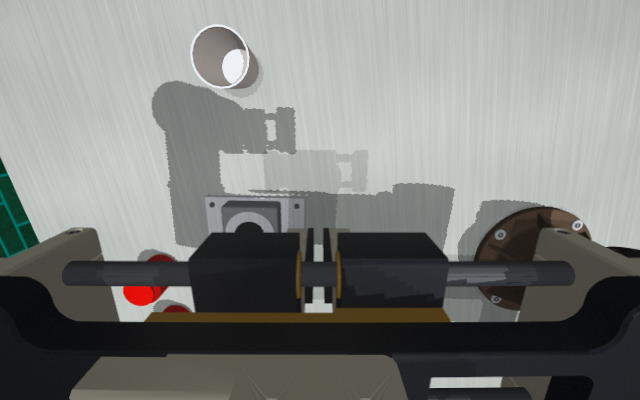

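The wrist camera looks toward −y (cup at (220,55), knob box at (255,215)). I'll go to the clamp's +y side.

Call:
drive_tool(moves=[[-0.4, 1.0, 0, 0, 0, 0], [-0.4, 1.0, 0, 0, 0, 0], [-0.4, 1.0, 0, 0, 0, 0], [-0.4, 1.0, 0, 0, 0, 0]])

```text
clock: 1.7
tool_pos: [0.4843, -0.1282, 0.3479]
orientation: [-179.9, 0.1, 171.8]
force: [0.2, -0.4, -0.2]
opening: 0.0001
```

Call:
drive_tool(moves=[[-0.4, 1.0, 0, 0, 0, 0], [-0.4, 1.0, 0, 0, 0, 0], [-0.4, 1.0, 0, 0, 0, 0], [-0.4, 1.0, 0, 0, 0, 0]])

```text
clock: 2.1
tool_pos: [0.5669, 0.0137, 0.346]
orientation: [-179.9, 0.0, 171.7]
force: [-0.2, -0.3, -0.5]
opening: 0.0003
```

Call:
drive_tool(moves=[[-0.4, 1.0, 0, 0, 0, 0], [-0.4, 1.0, 0, 0, 0, 0], [-0.4, 1.0, 0, 0, 0, 0], [-0.4, 1.0, 0, 0, 0, 0]])

```text
clock: 2.5
tool_pos: [0.6497, 0.1553, 0.3428]
orientation: [-179.8, -0.2, 171.6]
force: [0.2, -0.2, 0.2]
opening: 0.0006
```

```bash
python3 -c "
from h import *
snap('wrist','w2')
mv([.6,.2,.35],171.7)"
```

```text
t 2.55 pos [0.6498 0.1555 0.3426] rpy [-179.8   -0.2  171.7] F [0.8 0.5 0.1] open 0.0006
MV [ 0.372  0.245 -0.049] [-0.004 -0.003 -0.001] n50mm 1.3 nrot 0.0
```

View pics/w2.png

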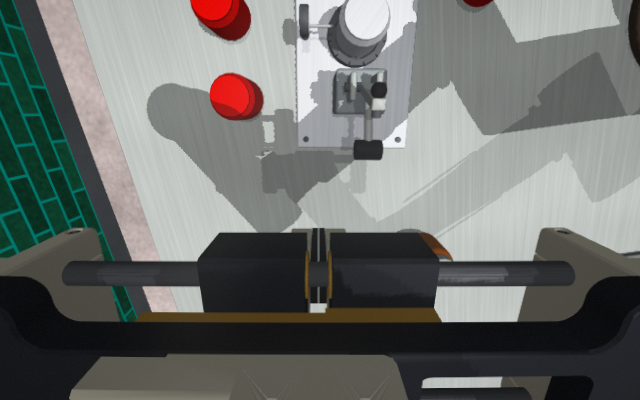

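Wrist picture shows the T-grip at (369,150), pad tip (379,90), and can top (365,20). I'll compare these with the estimated stand pose.

Run:
```python
from h import *
P=[.5597,-.034,-.1454]
s=pickle.load(open('pics/w2.pkl','rb'))
for k,v in {'cantop':[0,0,.114],'grip':[0,.161,.171],'padtip':[0,.09,.215],'c1':[.095,.18,.012],'c2':[-.095,.18,.012],'ped':[0.035,.118,.096],'ped2':[-.035,.118,.096]}.items(): print(k,proj(s,stand(P,v)).round(1))
a=cv2.imread('pics/w2.png')[0:190,270:450]; cv2.imwrite('pics/w2z.png',cv2.resize(a,None,fx=3,fy=3,interpolation=cv2.INTER_CUBIC))
```

```text
cantop [[367.1   9.2]]
grip [[368.9 147.2]]
padtip [[380.9  78.2]]
c1 [[297.9 147.4]]
c2 [[406.1 147.4]]
ped [[335.9 109.9]]
ped2 [[385.8 110. ]]
```

View pics/w2z.png

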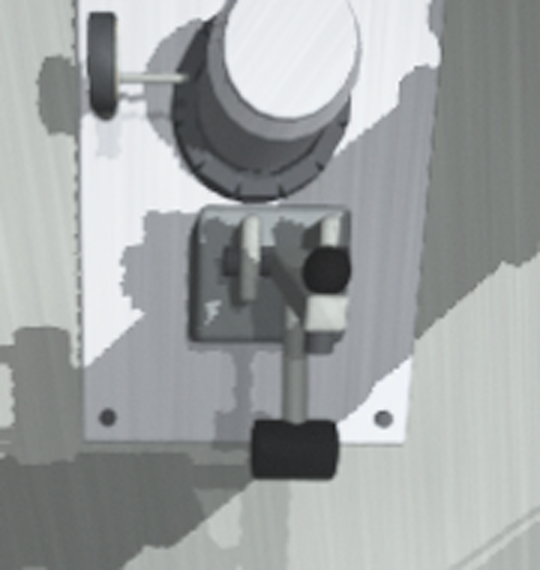

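Run:
```python
from h import *
P=[.5597,-.034,-.1454]
s=pickle.load(open('pics/w2.pkl','rb'))
C=-s['R'].T@s['t'];print('cam',C)
from scipy.optimize import least_squares
W=s;T=pickle.load(open('pics/top0.pkl','rb'));S=pickle.load(open('pics/side0.pkl','rb'))
zw=lambda u,v:(270+(u+.5)/3-.5,(v+.5)/3-.5)
zt=lambda u,v:(245+(u+.5)/5-.5,145+(v+.5)/5-.5)
zs=lambda u,v:(270+(u+.5)/6-.5,170+(v+.5)/6-.5)
def back(s,uv,z):
    x=(np.array(uv)-[s['cx'],s['cy']])/[s['fx'],s['fy']]; u=x.copy()
    for _ in range(20): u=x/(1+s['k1']*(u@u))
    d=s['R'].T@np.r_[u,1];C=-s['R'].T@s['t'];X=C+d*(z-C[2])/d[2]
    c,q=np.cos(P[2]),np.sin(P[2]);dx,dy=X[:2]-P[:2]
    return np.array([c*dx+q*dy,-q*dx+c*dy])*1000
for n,sx,uv,z in [('W can',W,zw(291,50),.114),('W nestedge(0,46)',W,zw(262,200),.03),('W pedBL(-,-)',W,zw(190,340),.096),('W pedBR',W,zw(350,340),.096),('W pedTL',W,zw(200,207),.096),('W pedTR',W,zw(350,207),.096),('W grip',W,zw(295,449),.171),('W pad',W,zw(327,270),.215),
 ('T can',T,zt(405,258),.114),('T boxBL(-50,-180)',T,zt(706,414),.054),('T boxTL(50,-80)',T,zt(566,202),.054),('T boxBL(-50,-80)',T,zt(530,385),.054),('T dial',T,zt(635,312),.058),('T skirt',T,zt(636,308),.064),('T knobtop',T,zt(641,305),.1),('T grip',T,zt(94,194),.171),
 ('S grip',S,zs(151,247),.171),('S can',S,zs(390,221),.114)]:
    print(n,back(sx,uv,z).round(1))
```

```text
cam [0.63806985 0.07801107 0.50093349]
W can [0.2 7.7]
W nestedge(0,46) [-1.2 52. ]
W pedBL(-,-) [ 38.9 122.2]
W pedBR [-36.1 122.1]
W pedTL [35.3 64.8]
W pedTR [-32.2  64.6]
W grip [  0.9 163.5]
W pad [  1.5 100.3]
T can [2.7 4.6]
T boxBL(-50,-180) [ -47.5 -172.1]
T boxTL(50,-80) [ 54.8 -78. ]
T boxBL(-50,-80) [-47.7 -74.5]
T dial [   0.8 -124.5]
T skirt [   2.4 -124.1]
T knobtop [   0.5 -122.8]
T grip [  2.1 164.2]
S grip [  2.6 163. ]
S can [0.6 5.1]
```

Can, pedestal, box and knob agree in all three views that the stand origin lies about 5 mm further along +y than the plate-corner fit gave. I'll use the shifted pose.

```bash
cat >> h.py <<'E'
P=[*stand([.5597,-.034,-.1454],[.001,.005,0])[0,:2],-.1454]
YAW=171.67
def loc():
    o=sensors.get_obs();d=o['tool_pos'][:2]-P[:2];c,s=np.cos(P[2]),np.sin(P[2])
    return np.r_[c*d[0]+s*d[1],-s*d[0]+c*d[1],o['tool_pos'][2]]
def mvs(l,yaw=YAW): print('loc',loc().round(4)); mv(stand(P,l)[0],yaw)
E
python3 -c "
from h import *
print(P);mvs([0.001,.205,.25]);mvs([0.001,.205,.16])"
```

```text
[np.float64(0.5614138891322562), np.float64(-0.029197648071795024), -0.1454]
loc [0.0607 0.1955 0.3426]
t 2.55 pos [0.6498 0.1555 0.3426] rpy [-179.8   -0.2  171.7] F [0.8 0.5 0.1] open 0.0006
MV [0.396 0.065 0.618] [-0.004 -0.003 -0.   ] n50mm 2.2 nrot 0.0
loc [0.0607 0.1955 0.3426]
t 2.55 pos [0.6498 0.1555 0.3426] rpy [-179.8   -0.2  171.7] F [0.8 0.5 0.1] open 0.0006
MV [0.394 0.068 1.218] [-0.004 -0.003 -0.   ] n50mm 3.8 nrot 0.0
```

Call:
drive_tool(moves=[[0.39, 0.07, 0.6, 0, 0, 0], [0.39, 0.07, 0.6, 0, 0, 0], [0.39, 0.07, 0.6, 0, 0, 0], [0.39, 0.07, 1.0, 0, 0, 0], [0.39, 0.07, 1.0, 0, 0, 0], [0.39, 0.07, 1.0, 0, 0, 0]])

```text
clock: 3.15
tool_pos: [0.5927, 0.1722, 0.1917]
orientation: [-179.6, -0.3, 171.6]
force: [0.1, 0.5, 0.3]
opening: 0.0004
```

```bash
python3 -c "
from h import *
mvs([0.001,.205,.16]);snap('wrist','w3')"
```

```text
loc [0.0018 0.2038 0.1917]
t 3.15 pos [0.5927 0.1722 0.1917] rpy [-179.6   -0.3  171.6] F [0.1 0.5 0.3] open 0.0004
MV [0.004 0.009 0.211] [-0.006 -0.005 -0.002] n50mm 0.6 nrot 0.1
```

View pics/w3.png

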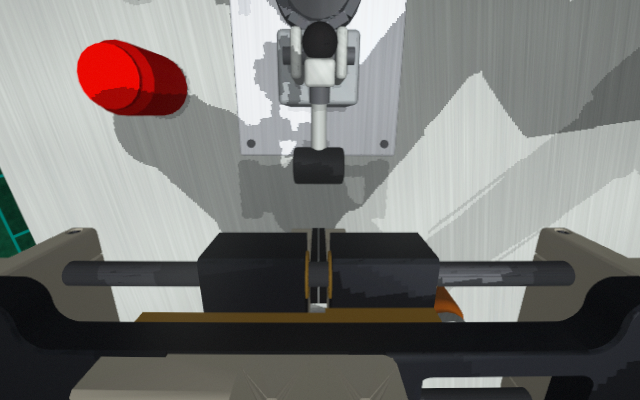

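The T-grip is at (319,165), centred on the fingers. Now I'll lower and push toward −y.

Call:
drive_tool(moves=[[0, 0, 0.2, 0, 0, 0], [0, 0, 0.2, 0, 0, 0], [0, -0.09, 0.2, 0, 0, 0], [0, -0.12, 0.2, 0, 0, 0], [0, -0.15, 0.19, 0, 0, 0], [0, -0.18, 0.18, 0, 0, 0]])

```text
clock: 3.8
tool_pos: [0.5911, 0.1485, 0.1686]
orientation: [179.9, 0.0, 171.6]
force: [-3.6, 19.5, 4.0]
opening: 0.0004
```

```bash
python3 -c "
from h import *
mvs([0.001,.165,.165]);snap('wrist','w4')"
```

```text
loc [0.0036 0.1801 0.1686]
t 3.8 pos [0.5911 0.1485 0.1686] rpy [179.9   0.  171.6] F [-3.6 19.5  4. ] open 0.0004
MV [ 0.017 -0.101  0.024] [ 0.001  0.    -0.002] n50mm 0.3 nrot 0.0
```

View pics/w4.png

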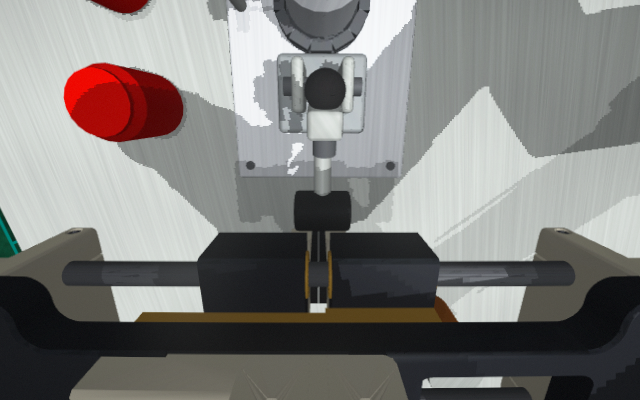

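Contact made: the grip touches the fingers at (322,205), with 19 N reaction. I'll continue along the arc.

Call:
drive_tool(moves=[[0, -0.05, -0.03, 0, 0, 0], [0, -0.1, -0.07, 0, 0, 0], [0, -0.15, -0.1, 0, 0, 0], [0, -0.2, -0.12, 0, 0, 0]])

```text
clock: 4.25
tool_pos: [0.5889, 0.1288, 0.1931]
orientation: [178.9, 0.5, 171.7]
force: [-22.7, 48.3, 38.2]
opening: 0.0003
```

```bash
python3 -c "
from h import *
mvs([0.001,.13,.19]);snap('wrist','w5');snap('side','s5')
a=cv2.imread('pics/s5.png')[150:270,250:400]; cv2.imwrite('pics/s5z.png',cv2.resize(a,None,fx=4,fy=4))"
```

```text
loc [0.0043 0.1603 0.1931]
t 4.25 pos [0.5889 0.1288 0.1931] rpy [178.9   0.5 171.7] F [-22.7  48.3  38.2] open 0.0003
MV [ 0.022 -0.203  0.016] [0.019 0.008 0.001] n50mm 0.6 nrot 0.1
```

View pics/w5.png

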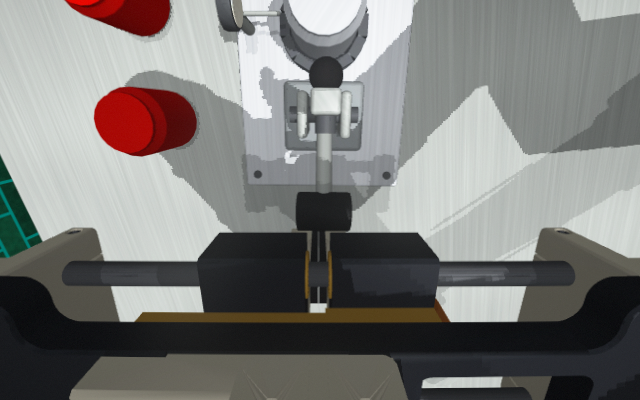

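View pics/s5z.png

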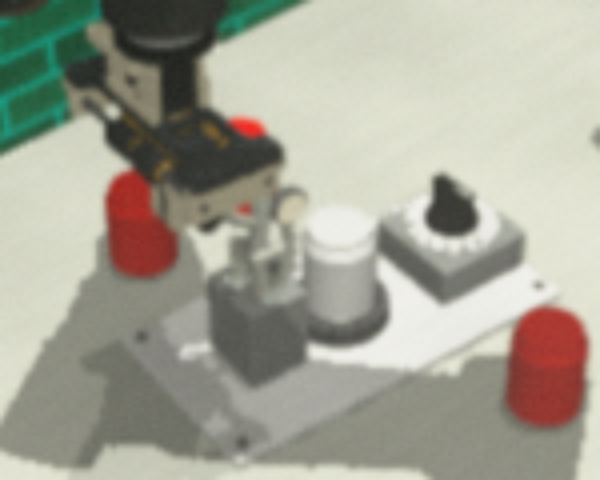

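The force is nearly radial (65 N total): the fingertip is riding on the top of the cylinder, so pushing won't work. I'll back off and grip the T-grip by its flat ends instead. The jaws are already along the hinge axis, so it can pivot in the pads.

Call:
drive_tool(moves=[[0, 0.12, -0.1, 0, 0, 0], [0, 0.12, -0.35, 0, 0, 0], [0, 0.12, -0.35, 0, 0, 0], [0, 0.12, -0.35, 0, 0, 0]], fingers=1)

```text
clock: 4.75
tool_pos: [0.5915, 0.1451, 0.249]
orientation: [178.8, 0.7, 171.7]
force: [-0.2, 0.8, -0.3]
opening: 0.0272
```

```bash
python3 -c "
from h import *
mvs([0.002,.165,.23]);s=snap('wrist','w6');print(proj(s,stand(P,[[0,.161,.171],[0.016,.161,.171],[-.016,.161,.171],[0,0.09,.215],[0,0,.114]])))"
```

```text
loc [0.0045 0.1768 0.249 ]
t 4.75 pos [0.5915 0.1451 0.249 ] rpy [178.8   0.7 171.7] F [-0.2  0.8 -0.3] open 0.0272
MV [ 0.018 -0.082  0.125] [0.02  0.012 0.001] n50mm 0.5 nrot 0.2
[[323.28223516 184.79343981]
 [305.06694885 184.69694538]
 [341.52168964 184.89130083]
 [324.54331097  97.91271896]
 [324.28963691  -4.52467911]]
```

View pics/w6.png

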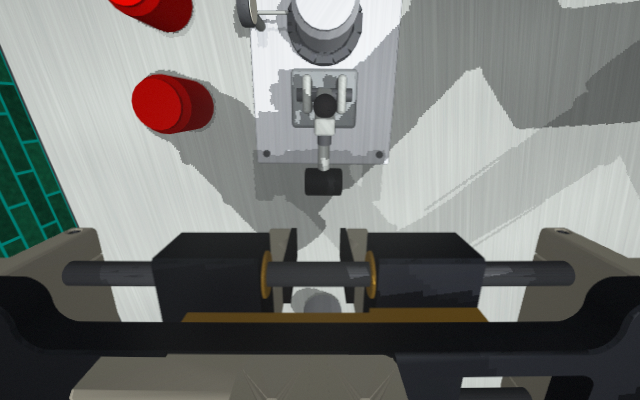

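Grip at (323.5,182), matching the prediction (323,185). I'll go over it and down.

Call:
drive_tool(moves=[[0.03, -0.09, 0.1, 0.02, 0.012, 0], [0.03, -0.09, 0.1, 0.02, 0.012, 0], [0.03, -0.09, 0.1, 0.02, 0.012, 0], [0.03, -0.09, 0.1, 0.02, 0.012, 0], [0.03, -0.09, 0.1, 0.02, 0.012, 0], [0.03, -0.09, 0.1, 0.02, 0.012, 0], [0.03, -0.09, 0.1, 0.02, 0.012, 0]], fingers=1)

```text
clock: 5.5
tool_pos: [0.5848, 0.1324, 0.2325]
orientation: [-179.9, -0.1, 171.7]
force: [0.6, 0.3, -0.7]
opening: 0.0853
```

```bash
python3 -c "
from h import *
mvs([0.00,.164,.153]);s=snap('wrist','w7')"
```

```text
loc [-2.000e-04  1.633e-01  2.325e-01]
t 5.5 pos [0.5848 0.1324 0.2325] rpy [-1.799e+02 -1.000e-01  1.717e+02] F [ 0.6  0.3 -0.7] open 0.0853
MV [-0.003  0.005  0.53 ] [-0.001 -0.002  0.001] n50mm 1.6 nrot 0.0
```

View pics/w7.png

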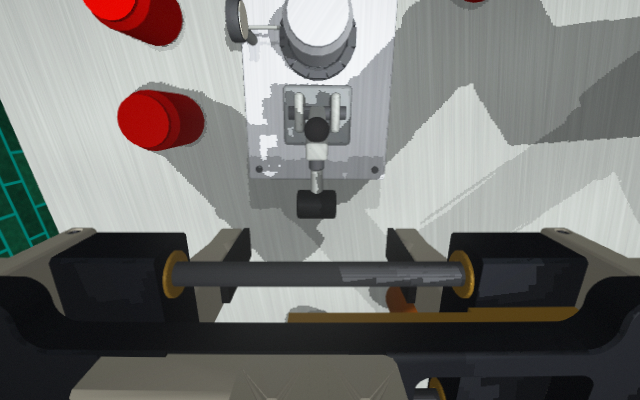

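The grip at (316,204) is centred between the fingers. I'll descend and close.

Call:
drive_tool(moves=[[0, 0, 0.2, 0, 0, 0], [0, 0, 0.35, 0, 0, 0], [0, 0, 0.45, 0, 0, 0], [0, 0, 0.53, 0, 0, 0], [0, 0, 0.53, 0, 0, 0], [0, 0, 0.53, 0, 0, 0]])

```text
clock: 6.15
tool_pos: [0.585, 0.1324, 0.1534]
orientation: [-179.9, -0.1, 171.8]
force: [-0.4, 0.3, 1.2]
opening: 0.0875
```

```bash
python3 -c "
from h import *
mvs([0.00,.164,.153]);s=snap('wrist','w8')"
```

```text
loc [-1.000e-04  1.633e-01  1.534e-01]
t 6.15 pos [0.585  0.1324 0.1534] rpy [-1.799e+02 -1.000e-01  1.718e+02] F [-0.4  0.3  1.2] open 0.0875
MV [-0.     0.005  0.003] [-0.001 -0.001  0.001] n50mm 0.0 nrot 0.0
```

View pics/w8.png

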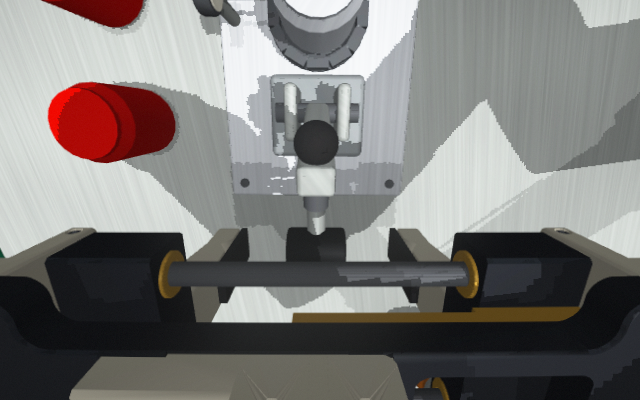

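The grip sits between the jaws at (316,248). Closing.

Call:
drive_tool(moves=[[0, 0, 0, 0, 0, 0], [0, 0, 0, 0, 0, 0], [0, 0, 0, 0, 0, 0], [0, 0, 0, 0, 0, 0], [0, 0, 0, 0, 0, 0], [0, 0, 0, 0, 0, 0], [0, 0, 0, 0, 0, 0], [0, 0, 0, 0, 0, 0]], fingers=-1)

```text
clock: 7.0
tool_pos: [0.5864, 0.1324, 0.154]
orientation: [-180.0, 0.1, 171.8]
force: [4.6, 0.7, -3.3]
opening: 0.0316
```

Run:
```python
from h import *
mvs([0.00,.164,.153]);s=snap('wrist','w9');l=loc();print(proj(s,stand(P,[0,l[1],l[2]+.019])))
# arc plan relative to current
a0=np.arctan2(43,73)
l=loc()
for th in np.arange(0,1.9,.1).tolist()+[1.83,1.85,1.88]:
    a=a0+th; print(round(th,2),'dy,dz units',round((85*np.cos(a)-73.2)/150,3),round(-(85*np.sin(a)-43.1)/150,3))
```

```text
loc [0.0013 0.1635 0.154 ]
t 7.0 pos [0.5864 0.1324 0.154 ] rpy [-1.800e+02  1.000e-01  1.718e+02] F [ 4.6  0.7 -3.3] open 0.0316
MV [0.009 0.003 0.007] [-0.     0.002  0.001] n50mm 0.0 nrot 0.0
[[318.78536255 258.21727769]]
0.0 dy,dz units 0.0 -0.0
0.1 dy,dz units -0.031 -0.048
0.2 dy,dz units -0.067 -0.092
0.3 dy,dz units -0.107 -0.132
0.4 dy,dz units -0.15 -0.168
0.5 dy,dz units -0.197 -0.199
0.6 dy,dz units -0.247 -0.226
0.7 dy,dz units -0.3 -0.247
0.8 dy,dz units -0.354 -0.263
0.9 dy,dz units -0.41 -0.274
1.0 dy,dz units -0.466 -0.279
1.1 dy,dz units -0.523 -0.278
1.2 dy,dz units -0.579 -0.272
1.3 dy,dz units -0.635 -0.26
1.4 dy,dz units -0.688 -0.243
1.5 dy,dz units -0.74 -0.22
1.6 dy,dz units -0.79 -0.192
1.7 dy,dz units -0.836 -0.16
1.8 dy,dz units -0.879 -0.123
1.83 dy,dz units -0.891 -0.111
1.85 dy,dz units -0.899 -0.103
1.88 dy,dz units -0.911 -0.09
```

Gripped (31.6 mm opening). Swinging along the arc.

Call:
drive_tool(moves=[[0, -0.03, -0.05, 0, 0, 0], [0, -0.07, -0.09, 0, 0, 0], [0, -0.11, -0.13, 0, 0, 0], [0, -0.15, -0.17, 0, 0, 0], [0, -0.2, -0.2, 0, 0, 0]])

```text
clock: 7.55
tool_pos: [0.5822, 0.1043, 0.1835]
orientation: [179.8, 0.1, 171.7]
force: [0.3, 8.3, -3.2]
opening: 0.0317
```

Run:
```python
from h import *
mvs([0.00,.164,.153]);s=snap('wrist','w10')
```

```text
loc [0.0012 0.1351 0.1835]
t 7.55 pos [0.5822 0.1043 0.1835] rpy [1.798e+02 1.000e-01 1.717e+02] F [ 0.3  8.3 -3.2] open 0.0317
MV [0.008 0.192 0.204] [0.003 0.001 0.001] n50mm 0.8 nrot 0.0
```

View pics/w10.png

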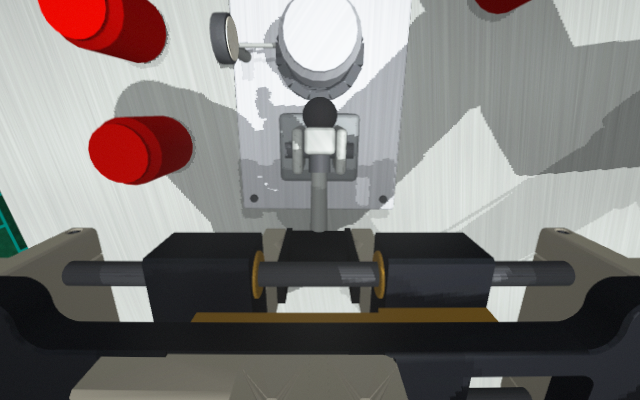

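The arm follows (pad now at (320,112)) with low force. Continuing.

Call:
drive_tool(moves=[[0, -0.05, -0.03, 0, 0, 0], [0, -0.11, -0.05, 0, 0, 0], [0, -0.165, -0.067, 0, 0, 0], [0, -0.22, -0.078, 0, 0, 0], [0, -0.275, -0.082, 0, 0, 0], [0, -0.33, -0.08, 0, 0, 0], [0, -0.385, -0.075, 0, 0, 0], [0, -0.44, -0.063, 0, 0, 0]])

```text
clock: 8.4
tool_pos: [0.5721, 0.0378, 0.1951]
orientation: [179.9, 0.1, 171.7]
force: [-5.8, 1.9, 9.4]
opening: 0.0317
```

Run:
```python
from h import *
mvs([0.00,.164,.153])
l=loc();
for th in (1.3,1.5,1.7,1.76,1.83,1.86):
    a=np.arctan2(43,73)+th
    print(th,[round(x,4) for x in (.0913+.085*np.cos(a)-l[1],-(.1295-.0197+.085*np.sin(a)-l[2]))/np.float64(.15)])
```

```text
loc [0.0009 0.0678 0.1951]
t 8.4 pos [0.5721 0.0378 0.1951] rpy [1.799e+02 1.000e-01 1.717e+02] F [-5.8  1.9  9.4] open 0.0317
MV [0.006 0.64  0.282] [0.002 0.002 0.001] n50mm 2.1 nrot 0.0
1.3 [np.float64(0.01), np.float64(0.0214)]
1.5 [np.float64(-0.0959), np.float64(0.0615)]
1.7 [np.float64(-0.1916), np.float64(0.1217)]
1.76 [np.float64(-0.2178), np.float64(0.1434)]
1.83 [np.float64(-0.2467), np.float64(0.1706)]
1.86 [np.float64(-0.2584), np.float64(0.1829)]
```

Call:
drive_tool(moves=[[0, -0.05, 0.025, 0, 0, 0], [0, -0.1, 0.05, 0, 0, 0], [0, -0.15, 0.08, 0, 0, 0], [0, -0.19, 0.115, 0, 0, 0], [0, -0.22, 0.14, 0, 0, 0], [0, -0.245, 0.165, 0, 0, 0]])

```text
clock: 9.0
tool_pos: [0.5661, -0.0012, 0.1718]
orientation: [-179.9, 0.1, 171.7]
force: [-4.5, -9.1, 10.1]
opening: 0.0318
```

Run:
```python
from h import *
mvs([0.00,.164,.153])
s=snap('side','s11');snap('wrist','w11');snap('top','t11')
a=cv2.imread('pics/s11.png')[150:270,250:400]; cv2.imwrite('pics/s11z.png',cv2.resize(a,None,fx=5,fy=5,interpolation=cv2.INTER_CUBIC))
```

```text
loc [0.0006 0.0284 0.1718]
t 9.0 pos [ 0.5661 -0.0012  0.1718] rpy [-1.799e+02  1.000e-01  1.717e+02] F [-4.5 -9.1 10.1] open 0.0318
MV [0.003 0.904 0.125] [-0.001  0.002  0.001] n50mm 2.7 nrot 0.0
```

View pics/s11z.png

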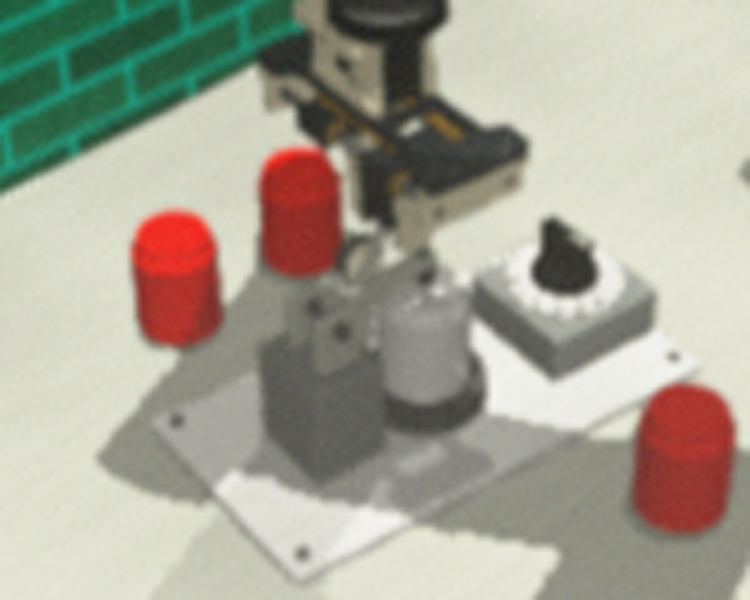

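View pics/w11.png

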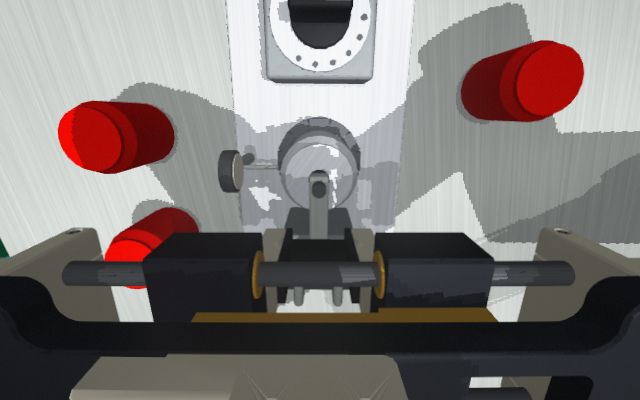

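The arm is about level, at ~1.83 rad from the gripper displacement; the pad is on the can at (319,180). I'll press slightly further along the tangent to make sure.

Call:
drive_tool(moves=[[0, -0.01, 0.01, 0, 0, 0], [0, -0.02, 0.02, 0, 0, 0], [0, -0.03, 0.03, 0, 0, 0], [0, -0.03, 0.03, 0, 0, 0]])

```text
clock: 9.55
tool_pos: [0.5654, -0.0061, 0.1673]
orientation: [-179.9, 0.1, 171.7]
force: [-2.5, 0.5, 5.7]
opening: 0.0318
```

Run:
```python
from h import *
mvs([0.00,.164,.153])
l=loc();v=np.array([73+(l[1]-.1635)*1e3,43+(l[2]-.154)*1e3]);print(v,np.hypot(*v),np.arctan2(v[1],v[0])-np.arctan2(43,73))
```

```text
loc [0.0006 0.0235 0.1673]
t 9.55 pos [ 0.5654 -0.0061  0.1673] rpy [-1.799e+02  1.000e-01  1.717e+02] F [-2.5  0.5  5.7] open 0.0318
MV [0.003 0.937 0.094] [-0.002  0.002  0.001] n50mm 2.8 nrot 0.0
[-67.04877242  56.3397675 ] 87.57686500686495 1.9104459565541205
```

Call:
drive_tool(moves=[[0, -0.01, 0.015, 0, 0, 0], [0, -0.02, 0.03, 0, 0, 0], [0, -0.025, 0.04, 0, 0, 0], [0, -0.025, 0.04, 0, 0, 0]])

```text
clock: 9.95
tool_pos: [0.5655, -0.0075, 0.1659]
orientation: [179.9, 0.3, 171.8]
force: [-18.2, 15.2, 36.2]
opening: 0.0317
```

Run:
```python
from h import *
mvs([0.00,.164,.153]);snap('side','s12');snap('wrist','w12');
a=cv2.imread('pics/s12.png')[180:250,300:390]; cv2.imwrite('pics/s12z.png',cv2.resize(a,None,fx=8,fy=8,interpolation=cv2.INTER_CUBIC))
```

```text
loc [0.0009 0.022  0.1659]
t 9.95 pos [ 0.5655 -0.0075  0.1659] rpy [179.9   0.3 171.8] F [-18.2  15.2  36.2] open 0.0317
MV [0.003 0.946 0.087] [0.001 0.005 0.003] n50mm 2.9 nrot 0.0
```

View pics/s12z.png

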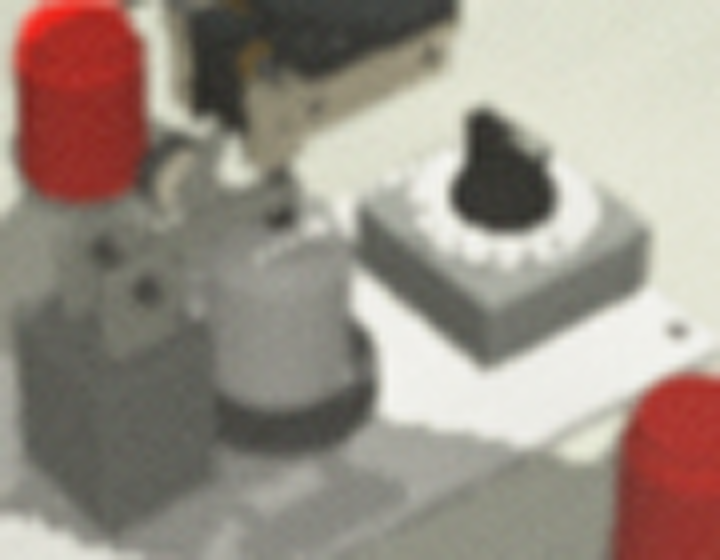

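View pics/w12.png

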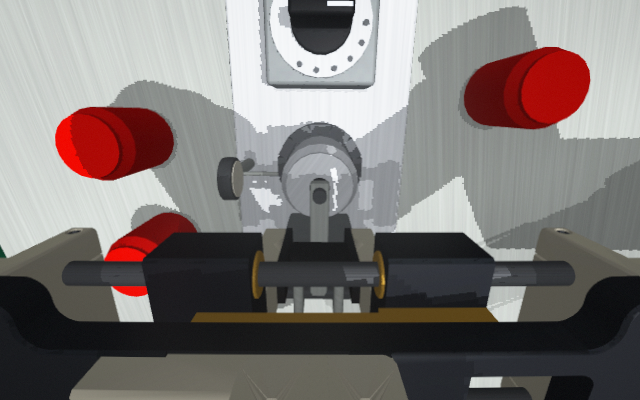

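The force rose sharply at the end stop, so the arm is at its end of travel and the can should be fully down. Swinging back.

Call:
drive_tool(moves=[[0, 0.03, -0.03, 0, 0, 0], [0, 0.075, -0.07, 0, 0, 0], [0, 0.12, -0.105, 0, 0, 0], [0, 0.171, -0.13, 0, 0, 0], [0, 0.22, -0.155, 0, 0, 0], [0, 0.276, -0.17, 0, 0, 0], [0, 0.33, -0.18, 0, 0, 0], [0, 0.388, -0.186, 0, 0, 0]])

```text
clock: 10.85
tool_pos: [0.5736, 0.0484, 0.1935]
orientation: [-179.9, 0.2, 171.8]
force: [2.3, -8.8, -1.0]
opening: 0.0313
```

Run:
```python
from h import *
mvs([0.00,.164,.154]);snap('wrist','w13')
```

```text
loc [0.0008 0.0786 0.1935]
t 10.85 pos [0.5736 0.0484 0.1935] rpy [-179.9    0.2  171.8] F [ 2.3 -8.8 -1. ] open 0.0313
MV [0.005 0.57  0.262] [-0.002  0.004  0.002] n50mm 1.9 nrot 0.0
```

View pics/w13.png

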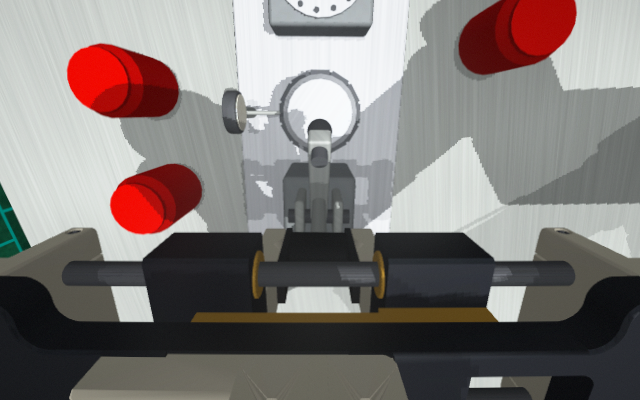

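Call:
drive_tool(moves=[[0, 0.08, -0.005, 0, 0, 0], [0, 0.16, -0.008, 0, 0, 0], [0, 0.27, 0.015, 0, 0, 0], [0, 0.37, 0.063, 0, 0, 0], [0, 0.46, 0.13, 0, 0, 0], [0, 0.54, 0.214, 0, 0, 0], [0, 0.57, 0.262, 0, 0, 0], [0, 0.57, 0.262, 0, 0, 0]])

```text
clock: 11.7
tool_pos: [0.5869, 0.1352, 0.1526]
orientation: [-179.9, 0.3, 171.9]
force: [6.3, -1.2, -4.5]
opening: 0.0316
```

Run:
```python
from h import *
mvs([0.00,.164,.154])
```

```text
loc [0.0014 0.1664 0.1526]
t 11.7 pos [0.5869 0.1352 0.1526] rpy [-179.9    0.3  171.9] F [ 6.3 -1.2 -4.5] open 0.0316
MV [ 0.009 -0.016 -0.01 ] [-0.002  0.004  0.004] n50mm 0.1 nrot 0.0
```

Back at the start position. Opening, then retreating upward.

Call:
drive_tool(moves=[[0, 0, 0, 0, 0, 0], [0, 0, 0, 0, 0, 0], [0, 0, 0, 0, 0, 0], [0, 0, 0, 0, 0, 0], [0, 0, 0, 0, 0, 0], [0, 0, 0, 0, 0, 0], [0, 0, 0, 0, 0, 0]], fingers=1)

```text
clock: 12.4
tool_pos: [0.5869, 0.1352, 0.1527]
orientation: [-179.9, 0.3, 171.9]
force: [1.0, 0.7, -0.1]
opening: 0.0823
```

Call:
drive_tool(moves=[[0, 0, -0.3, 0, 0, 0], [0, 0, -0.6, 0, 0, 0], [0, 0, -0.9, 0, 0, 0], [0, 0, -1.0, 0, 0, 0], [0, 0, -1.0, 0, 0, 0]])

```text
clock: 12.9
tool_pos: [0.5874, 0.1359, 0.3063]
orientation: [179.9, 0.6, 171.9]
force: [0.2, 0.2, -0.2]
opening: 0.0877
```

Run:
```python
from h import *
mvs([0.00,-.125,.2]);snap('wrist','w14');snap('side','s14');snap('top','t14')
a=cv2.imread('pics/s14.png')[170:270,270:400]; cv2.imwrite('pics/s14z.png',cv2.resize(a,None,fx=6,fy=6,interpolation=cv2.INTER_CUBIC)[:600,:780])
```

```text
loc [0.0018 0.1671 0.3063]
t 12.9 pos [0.5874 0.1359 0.3063] rpy [179.9   0.6 171.9] F [ 0.2  0.2 -0.2] open 0.0877
MV [ 0.027 -1.949  0.705] [0.002 0.009 0.004] n50mm 6.2 nrot 0.1
```

View pics/s14z.png

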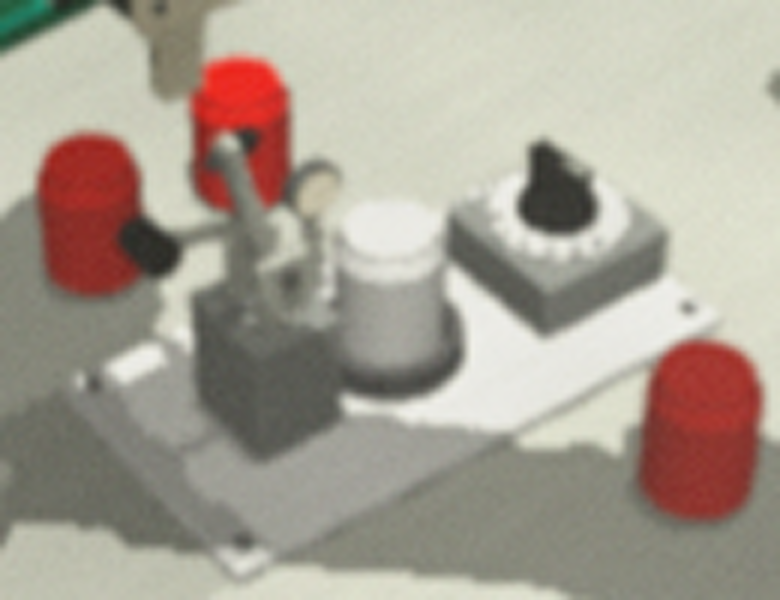

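View pics/w14.png

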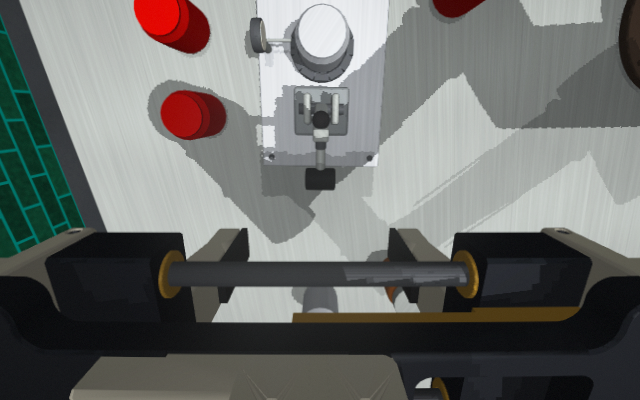

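The clamp is back in its original place (T-grip (150,247), pad (245,140)) and the can's lid is visibly lower. I'll quantify the lowering against the predicted 6 mm.

Run:
```python
from h import *
A=pickle.load(open('pics/side0.pkl','rb'));B=pickle.load(open('pics/s14.pkl','rb'))
print(proj(A,stand(P,[[0,0,.114],[0,0,.108]])))
g=lambda s:cv2.cvtColor(s['pixels'],cv2.COLOR_RGB2GRAY).astype(np.float32)
a,b=g(A),g(B)
# lid+neck template search, subpixel by upsampling
def sub(x0,x1,y0,y1):
    k=8
    t=cv2.resize(a[y0:y1,x0:x1],None,fx=k,fy=k,interpolation=cv2.INTER_CUBIC)
    r=cv2.resize(b[y0-5:y1+5,x0-5:x1+5],None,fx=k,fy=k,interpolation=cv2.INTER_CUBIC)
    m=cv2.matchTemplate(r,t,cv2.TM_CCOEFF_NORMED);_,v,_,p=cv2.minMaxLoc(m);print((np.array(p)/k-5),v)
sub(327,345,199,222)   # can lid/neck
sub(284,302,203,217)   # T-grip
sub(352,375,190,212)   # knob
a,b=[s['pixels'][...,0].astype(np.float32) for s in (A,B)]
sub(327,345,199,222)
```

```text
[[334.53751722 206.3571459 ]
 [334.53682616 207.71030178]]
[0.    1.125] 0.9828189015388489
[-0.125 -0.125] 0.9844793081283569
[0.125 0.   ] 0.9773741364479065
[0.    1.125] 0.9822281002998352
```

Run:
```python
from h import *
A=pickle.load(open('pics/side0.pkl','rb'));B=pickle.load(open('pics/s14.pkl','rb'))
a,b=[s['pixels'].mean(2).astype(np.float32) for s in (A,B)]
for y in range(196,226): print(y,a[y,330:341].mean().round(0),b[y,330:341].mean().round(0))
```

```text
196 188.0 206.0
197 187.0 206.0
198 189.0 205.0
199 188.0 206.0
200 190.0 207.0
201 195.0 207.0
202 205.0 210.0
203 214.0 218.0
204 216.0 228.0
205 217.0 231.0
206 218.0 231.0
207 218.0 232.0
208 217.0 232.0
209 215.0 232.0
210 206.0 231.0
211 191.0 227.0
212 187.0 215.0
213 198.0 207.0
214 197.0 217.0
215 177.0 216.0
216 151.0 199.0
217 144.0 171.0
218 145.0 160.0
219 145.0 159.0
220 145.0 159.0
221 145.0 159.0
222 145.0 159.0
223 144.0 159.0
224 145.0 158.0
225 145.0 159.0
```

The lid edge dropped 1.2–1.35 px against 1.35 expected for 6 mm, so the can is seated. Now on to the knob, turning the tool 90° on the way.

Call:
drive_tool(moves=[[0.02, -0.3, 0, 0, 0, 0.14], [0.02, -0.6, 0, 0, 0, 0.28], [0.02, -0.95, 0, 0, 0, 0.42], [0.02, -0.95, 0, 0, 0, 0.56], [0.02, -0.95, 0, 0, 0, 0.7], [0.02, -0.95, 0, 0, 0, 0.75], [0.02, -0.95, 0, 0, 0, 0.75]])

```text
clock: 13.75
tool_pos: [0.5619, -0.0056, 0.3003]
orientation: [-179.9, 0.2, 126.8]
force: [0.4, 0.7, -0.3]
opening: 0.0879
```

Run:
```python
from h import *
mvs([0.00,-.13,.27],81.67)
```

```text
loc [-0.0029  0.0234  0.3003]
t 13.75 pos [ 0.5619 -0.0056  0.3003] rpy [-179.9    0.2  126.8] F [ 0.4  0.7 -0.3] open 0.0879
MV [-0.735 -0.711  0.205] [-0.     0.003  0.753] n50mm 3.1 nrot 5.3
```

Call:
drive_tool(moves=[[-0.735, -0.71, 0.2, 0, 0, 0.753], [-0.735, -0.71, 0.2, 0, 0, 0.753], [-0.735, -0.71, 0.2, 0, 0, 0.753], [-0.735, -0.71, 0.2, 0, 0, 0.753], [-0.735, -0.71, 0.2, 0, 0, 0.753], [-0.735, -0.71, 0.2, 0, 0, 0.753], [-0.735, -0.71, 0.2, 0, 0, 0.753], [-0.735, -0.71, 0.2, 0, 0, 0.753]])

```text
clock: 14.55
tool_pos: [0.5425, -0.1576, 0.2701]
orientation: [-180.0, 0.2, 81.8]
force: [-0.0, -0.1, 0.4]
opening: 0.0879
```

Run:
```python
from h import *
mvs([0.00,-.13,.2],81.67);s=snap('wrist','w15')
print(sensors.get_obs()['joint_pos'].round(1))
print(proj(s,stand(P,[[0,-.13,.1],[-.024,-.13,.1],[.024,-.13,.1],[0,-.13,.058],[-.038,-.13,.058]])).round(1))
```

```text
loc [-1.000e-04 -1.298e-01  2.701e-01]
t 14.55 pos [ 0.5425 -0.1576  0.2701] rpy [-180.     0.2   81.8] F [-0.  -0.1  0.4] open 0.0879
MV [0.    0.001 0.467] [-0.     0.003  0.002] n50mm 1.4 nrot 0.0
[   3.8    8.7   -9.6    0.2  -71.7 -102. ]
[[318.8 179.9]
 [318.9 160.3]
 [318.7 198.7]
 [318.8 172.7]
 [318.9 144.5]]
```

View pics/w15.png

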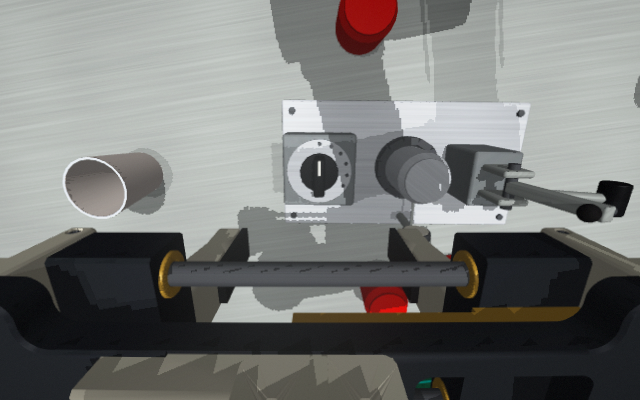

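j6 would end at −174°, outside its range, so I'll use the equivalent grasp half a turn away. The knob is found at (319,177), within ~2 mm of the prediction; its line points at the first pip. Rotating in place.

Call:
drive_tool(moves=[[0, 0, 0, 0, 0, -1], [0, 0, 0, 0, 0, -1], [0, 0, 0, 0, 0, -1], [0, 0, 0, 0, 0, -1], [0, 0, 0, 0, 0, -1], [0, 0, 0, 0, 0, -1], [0, 0, 0, 0, 0, -1], [0, 0, 0, 0, 0, -1]])

```text
clock: 15.4
tool_pos: [0.5426, -0.1573, 0.2701]
orientation: [-179.8, 0.1, 142.0]
force: [-0.5, 0.0, 0.7]
opening: 0.0878
```

Call:
drive_tool(moves=[[0, 0, 0, 0, 0, -1], [0, 0, 0, 0, 0, -1], [0, 0, 0, 0, 0, -1], [0, 0, 0, 0, 0, -1], [0, 0, 0, 0, 0, -1], [0, 0, 0, 0, 0, -1], [0, 0, 0, 0, 0, -1], [0, 0, 0, 0, 0, -1]])

```text
clock: 16.2
tool_pos: [0.5426, -0.1571, 0.2701]
orientation: [-179.8, -0.1, -158.0]
force: [-0.1, 0.2, -0.8]
opening: 0.0876
```

Run:
```python
from h import *
mvs([-0.0015,-.13,.2],-98.33)
print(sensors.get_obs()['joint_pos'].round(1))
```

```text
loc [-1.000e-04 -1.293e-01  2.701e-01]
t 16.2 pos [ 0.5426 -0.1571  0.2701] rpy [-1.798e+02 -1.000e-01 -1.580e+02] F [-0.1  0.2 -0.8] open 0.0876
MV [0.01  0.002 0.467] [-0.001 -0.003 -0.995] n50mm 1.4 nrot 6.9
[  3.8   8.7  -9.6   0.2 -71.7  18.1]
```

Call:
drive_tool(moves=[[0.01, 0, 0, 0, 0, -0.995], [0.01, 0, 0.1, 0, 0, -0.995], [0.01, 0, 0.2, 0, 0, -0.995], [0.01, 0, 0.3, 0, 0, -0.995], [0.01, 0, 0.467, 0, 0, -0.995], [0.01, 0, 0.467, 0, 0, -0.995], [0.01, 0, 0.467, 0, 0, -0.995], [0.01, 0, 0.467, 0, 0, -0.995]])

```text
clock: 17.0
tool_pos: [0.5411, -0.1578, 0.1998]
orientation: [180.0, -0.2, -98.5]
force: [-0.1, 0.4, -1.0]
opening: 0.0879
```

Run:
```python
from h import *
mvs([-0.0015,-.13,.07],-98.33);s=snap('wrist','w16')
print(proj(s,stand(P,[[0,-.13,.1],[-.024,-.13,.1],[.024,-.13,.1],[0,-.13,.058],[-.038,-.13,.058]])).round(1))
```

```text
loc [-0.0014 -0.1302  0.1998]
t 17.0 pos [ 0.5411 -0.1578  0.1998] rpy [180.   -0.2 -98.5] F [-0.1  0.4 -1. ] open 0.0879
MV [-0.004 -0.     0.865] [ 0.001 -0.003 -0.003] n50mm 2.6 nrot 0.0
[[316.8 193.5]
 [316.9 216.6]
 [316.7 169.1]
 [316.8 182.8]
 [317.  214.7]]
```

View pics/w16.png

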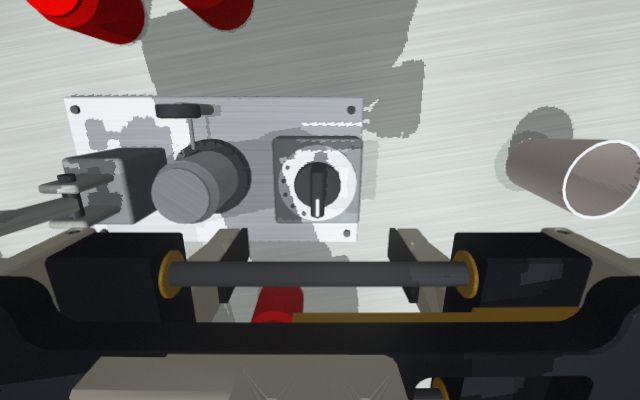

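The bar at (317,163–217) is centred between the fingers and aligned. Descending.

Call:
drive_tool(moves=[[0, -0.01, 0.3, 0, 0, 0], [0, -0.01, 0.5, 0, 0, 0], [0, -0.01, 0.7, 0, 0, 0], [0, -0.01, 0.8, 0, 0, 0], [0, -0.01, 0.865, 0, 0, 0], [0, -0.01, 0.865, 0, 0, 0], [0, -0.01, 0.865, 0, 0, 0]])

```text
clock: 17.75
tool_pos: [0.5432, -0.1585, 0.0709]
orientation: [-180.0, -0.2, -98.9]
force: [-0.4, -0.6, 0.9]
opening: 0.0876
```

Run:
```python
from h import *
mvs([0,-.13,.07],-98.33);s=snap('wrist','w17')
```

```text
loc [ 0.0007 -0.1305  0.0709]
t 17.75 pos [ 0.5432 -0.1585  0.0709] rpy [-180.    -0.2  -98.9] F [-0.4 -0.6  0.9] open 0.0876
MV [-0.004  0.005  0.006] [-0.001 -0.003 -0.009] n50mm 0.0 nrot 0.1
```

View pics/w17.png

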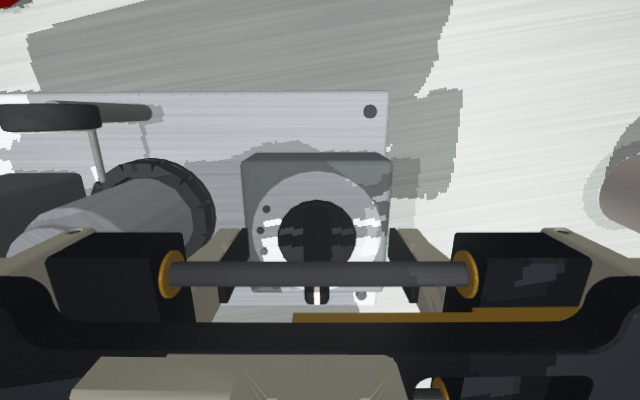

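Knob centred (317,235) between the jaws. Closing.

Call:
drive_tool(moves=[[0, 0, 0, 0, 0, -0.009], [0, 0, 0, 0, 0, -0.009], [0, 0, 0, 0, 0, -0.009], [0, 0, 0, 0, 0, -0.009], [0, 0, 0, 0, 0, -0.009], [0, 0, 0, 0, 0, -0.009], [0, 0, 0, 0, 0, -0.009], [0, 0, 0, 0, 0, -0.009]], fingers=-1)

```text
clock: 18.6
tool_pos: [0.5434, -0.1585, 0.0712]
orientation: [-179.9, -0.2, -98.3]
force: [-1.3, -0.1, 0.3]
opening: 0.0292
```

Call:
drive_tool(moves=[[0, 0, 0, 0, 0, 0], [0, 0, 0, 0, 0, 0], [0, 0, 0, 0, 0, 0], [0, 0, 0, 0, 0, 0]])

```text
clock: 19.0
tool_pos: [0.5435, -0.1577, 0.0712]
orientation: [-179.9, -0.1, -98.3]
force: [-0.9, 5.3, 1.2]
opening: 0.0141
```

Run:
```python
from h import *
mvs([0,-.13,.07],-98.33);o=sensors.get_obs();print(o['moment'],o['joint_pos'].round(2))
```

```text
loc [ 0.0009 -0.1297  0.0712]
t 19.0 pos [ 0.5435 -0.1577  0.0712] rpy [-1.799e+02 -1.000e-01 -9.830e+01] F [-0.9  5.3  1.2] open 0.0141
MV [0.002 0.006 0.008] [-0.001 -0.002  0.   ] n50mm 0.0 nrot 0.0
[ 1.83292776  0.21919136 -0.1498327 ] [  3.73  18.92 -24.58   0.19 -46.45  77.81]
```

Gripped at 14.1 mm. Turning clockwise (tool +z) in small steps while reading the moment.

Call:
drive_tool(moves=[[0, 0, 0, 0, 0, 0.05], [0, 0, 0, 0, 0, 0.1], [0, 0, 0, 0, 0, 0.1]])

```text
clock: 19.3
tool_pos: [0.5435, -0.1577, 0.0712]
orientation: [-179.9, -0.1, -104.4]
force: [-0.1, -0.1, 0.6]
opening: 0.0134
```

```bash
cat > m.py <<'E'
from h import *
o=sensors.get_obs();print('t',round(o['clock'],2),'yaw',o['orientation'].round(2),'turn',round(-98.3-o['orientation'][2],2),'M',o['moment'].round(3),'F',o['force'].round(1),'loc',(loc()*1e3).round(1),'op',round(o['opening'],4),'tau6',o['tau'][5].round(3),'j6',o['joint_pos'][5].round(2))
E
python3 m.py
```

```text
t 19.3 yaw [-1.7991e+02 -1.2000e-01 -1.0436e+02] turn 6.06 M [-0.174  0.241  0.142] F [-0.1 -0.1  0.6] loc [   0.9 -129.8   71.2] op 0.0134 tau6 -0.909 j6 71.78
```

Call:
drive_tool(moves=[[0, 0, 0, 0, 0, 0.05], [0, 0, 0, 0, 0, 0.1], [0, 0, 0, 0, 0, 0.1]])

```text
clock: 19.6
tool_pos: [0.5434, -0.1578, 0.0712]
orientation: [-179.9, -0.1, -110.3]
force: [-0.1, -1.5, 0.5]
opening: 0.014
```

```bash
python3 m.py
```

```text
t 19.6 yaw [-1.7991e+02 -1.2000e-01 -1.1032e+02] turn 12.02 M [-0.466  0.148  0.128] F [-0.1 -1.5  0.5] loc [   0.8 -129.9   71.2] op 0.014 tau6 -0.845 j6 65.81
```

Call:
drive_tool(moves=[[0, 0, 0, 0, 0, 0.05], [0, 0, 0, 0, 0, 0.1], [0, 0, 0, 0, 0, 0.1]])

```text
clock: 19.9
tool_pos: [0.5434, -0.158, 0.0712]
orientation: [-179.9, -0.1, -116.2]
force: [0.6, -1.1, 0.4]
opening: 0.0138
```

```bash
python3 m.py
```

```text
t 19.9 yaw [-1.7989e+02 -1.2000e-01 -1.1624e+02] turn 17.94 M [-0.537  0.231  0.037] F [ 0.6 -1.1  0.4] loc [   0.9 -130.    71.2] op 0.0138 tau6 -0.771 j6 59.9
```

Call:
drive_tool(moves=[[0, 0, 0, 0, 0, 0.05], [0, 0, 0, 0, 0, 0.1], [0, 0, 0, 0, 0, 0.1]])

```text
clock: 20.2
tool_pos: [0.5434, -0.1581, 0.0712]
orientation: [-179.9, -0.1, -122.1]
force: [-0.2, -1.0, 0.4]
opening: 0.0138
```

```bash
python3 m.py; python3 -c "
from h import *
snap('wrist','w18')"
```

```text
t 20.2 yaw [-1.7988e+02 -1.2000e-01 -1.2212e+02] turn 23.82 M [-0.581  0.231  0.104] F [-0.2 -1.   0.4] loc [   0.8 -130.1   71.2] op 0.0138 tau6 -0.836 j6 54.02
```

View pics/w18.png

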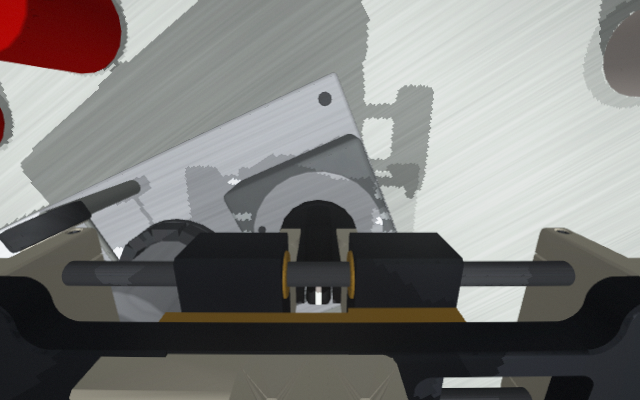

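The moment follows the described pattern (hump at 6°, hollow at 18°, rise at 24° = click 1), and the knob's line at (318,297) stays aligned with the jaws. Continuing.

Call:
drive_tool(moves=[[0, 0, 0, 0, 0, 0.05], [0, 0, 0, 0, 0, 0.1], [0, 0, 0, 0, 0, 0.1]])

```text
clock: 20.55
tool_pos: [0.5432, -0.1582, 0.0712]
orientation: [-179.9, -0.1, -127.9]
force: [-0.5, -1.4, 0.7]
opening: 0.0135
```

```bash
python3 m.py
```

```text
t 20.55 yaw [-1.7988e+02 -1.2000e-01 -1.2793e+02] turn 29.63 M [-0.774  0.287  0.147] F [-0.5 -1.4  0.7] loc [   0.7 -130.3   71.2] op 0.0135 tau6 -0.913 j6 48.21
```

Call:
drive_tool(moves=[[0, 0, 0, 0, 0, 0.05], [0, 0, 0, 0, 0, 0.1], [0, 0, 0, 0, 0, 0.15], [0, 0, 0, 0, 0, 0.2], [0, 0, 0, 0, 0, 0.2]])

```text
clock: 21.05
tool_pos: [0.543, -0.1583, 0.0712]
orientation: [-179.9, -0.1, -139.8]
force: [-0.9, -3.5, 0.8]
opening: 0.0144
```

```bash
python3 m.py
```

```text
t 21.05 yaw [-1.7986e+02 -1.2000e-01 -1.3980e+02] turn 41.5 M [-1.001  0.492 -0.019] F [-0.9 -3.5  0.8] loc [   0.5 -130.4   71.2] op 0.0144 tau6 -0.79 j6 36.33
```

Call:
drive_tool(moves=[[0, 0, 0, 0, 0, 0.05], [0, 0, 0, 0, 0, 0.1], [0, 0, 0, 0, 0, 0.1]])

```text
clock: 21.35
tool_pos: [0.5429, -0.1585, 0.0712]
orientation: [-179.9, -0.1, -145.7]
force: [-1.0, -2.8, 0.3]
opening: 0.0139
```

```bash
python3 m.py
```

```text
t 21.35 yaw [-1.7985e+02 -1.1000e-01 -1.4566e+02] turn 47.36 M [-0.846  0.419  0.122] F [-1.  -2.8  0.3] loc [   0.4 -130.6   71.2] op 0.0139 tau6 -0.838 j6 30.48
```

Call:
drive_tool(moves=[[0, 0, 0, 0, 0, 0.05], [0, 0, 0, 0, 0, 0.1], [0, 0, 0, 0, 0, 0.1]])

```text
clock: 21.65
tool_pos: [0.5428, -0.1585, 0.0712]
orientation: [-179.8, -0.1, -151.5]
force: [-1.6, -2.2, -0.0]
opening: 0.0143
```

```bash
python3 m.py
```

```text
t 21.65 yaw [-1.7984e+02 -1.1000e-01 -1.5149e+02] turn 53.19 M [-0.859  0.518  0.214] F [-1.6 -2.2 -0. ] loc [   0.3 -130.7   71.2] op 0.0143 tau6 -0.924 j6 24.65
```

Call:
drive_tool(moves=[[0, 0, 0, 0, 0, 0.05], [0, 0, 0, 0, 0, 0.1], [0, 0, 0, 0, 0, 0.15], [0, 0, 0, 0, 0, 0.2], [0, 0, 0, 0, 0, 0.2]])

```text
clock: 22.15
tool_pos: [0.5426, -0.1586, 0.0712]
orientation: [-179.8, -0.1, -163.3]
force: [-1.4, -2.8, 1.3]
opening: 0.0136
```

```bash
python3 m.py; python3 -c "
from h import *
snap('wrist','w19')"
```

```text
t 22.15 yaw [-1.7983e+02 -1.0000e-01 -1.6335e+02] turn 65.05 M [-0.911  0.761  0.016] F [-1.4 -2.8  1.3] loc [ 1.000e-01 -1.308e+02  7.120e+01] op 0.0136 tau6 -0.804 j6 12.8
```

View pics/w19.png

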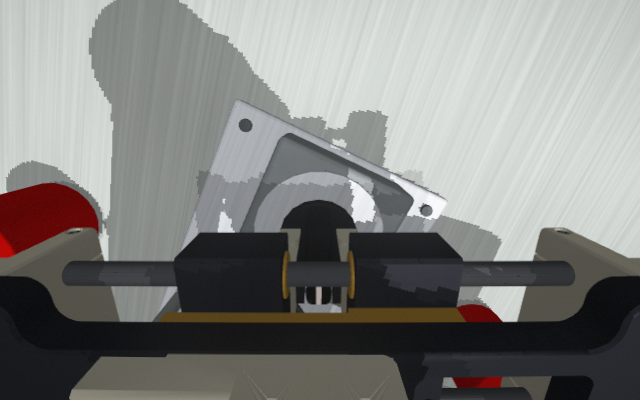

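The moments show clicks 1 and 2 passed; now at the third hollow (65°, 0.016 N m). Before the last few degrees I'll refine the stand's yaw from the wrist images.

Run:
```python
from h import *
def back(s,uv,z):
    x=(np.array(uv,float)-[s['cx'],s['cy']])/[s['fx'],s['fy']]; u=x.copy()
    for _ in range(20): u=x/(1+s['k1']*(u@u))
    d=s['R'].T@np.r_[u,1];C=-s['R'].T@s['t'];return (C+d*(z-C[2])/d[2])[:2]
def edge(s,x0,x1,ya,yb,sgn):
    g=s['pixels'].mean(2);pts=[]
    for x in range(x0,x1):
        d=sgn*np.diff(g[ya:yb,x]); i=d.argmax()
        if 0<i<len(d)-1:
            a,b,c=d[i-1:i+2]; o=.5*(a-c)/(a-2*b+c) if a-2*b+c else 0
            pts.append((x,ya+i+.5+o))
    pts=np.array(pts); m=np.median(pts[:,1]); pts=pts[abs(pts[:,1]-m)<3]
    c=np.polyfit(pts[:,0],pts[:,1],1); r=pts[:,1]-np.polyval(c,pts[:,0]); pts=pts[abs(r)<.7]; c=np.polyfit(pts[:,0],pts[:,1],1)
    return [(x0,np.polyval(c,x0)),(x1,np.polyval(c,x1))],len(pts),r.std()
for tag,args,z in [('w16',(70,300,90,106,1),.012),('w16',(360,361,0,1,1),0),('w15',(290,500,94,108,1),.012),('w17',(60,380,85,102,1),.012)]:
    if args[1]-args[0]<5: continue
    s=pickle.load(open(f'pics/{tag}.pkl','rb'));e,n,r=edge(s,*args)
    p,q=back(s,e[0],z),back(s,e[1],z);v=(p-q) if p[1]>q[1] else (q-p)
    print(tag,e,n,round(r,2),'stand yaw',np.degrees(np.arctan2(-v[0],v[1])))
```

```text
w16 [(70, np.float64(96.84020359852208)), (300, np.float64(96.70934934102077))] 226 0.2 stand yaw -8.700969216144012
w15 [(290, np.float64(99.81000458993535)), (500, np.float64(102.12530021551555))] 197 0.34 stand yaw -8.613577883497015
w17 [(60, np.float64(92.89559015580522)), (380, np.float64(90.77206074331022))] 314 0.38 stand yaw -8.664580889614507
```

Three images agree on a stand yaw of −8.66°, so home is at tool yaw −98.66 and the third click at −170.66.

Call:
drive_tool(moves=[[0, 0, 0, 0, 0, 0.04], [0, 0, 0, 0, 0, 0.08], [0, 0, 0, 0, 0, 0.11], [0, 0, 0, 0, 0, 0.125], [0, 0, 0, 0, 0, 0.125], [0, 0, 0, 0, 0, 0.125], [0, 0, 0, 0, 0, 0.125]])

```text
clock: 22.9
tool_pos: [0.5424, -0.1586, 0.0712]
orientation: [-179.8, -0.1, -170.7]
force: [-2.0, -3.1, 2.2]
opening: 0.0138
```

```bash
python3 m.py
python3 - <<'E'
from h import *
s=snap('wrist','w20');T=snap('top','t20');snap('side','s20')
a=cv2.imread('pics/t20.png')[145:255,245:405]; b=cv2.imread('pics/s20.png')[170:270,270:400]
cv2.imwrite('pics/t20z.png',cv2.resize(a,None,fx=5,fy=5,interpolation=cv2.INTER_CUBIC));cv2.imwrite('pics/s20z.png',cv2.resize(b,None,fx=5,fy=5,interpolation=cv2.INTER_CUBIC))
E
python3 m.py
```

```text
t 22.9 yaw [-1.7982e+02 -9.0000e-02 -1.7072e+02] turn 72.42 M [-0.881  1.032  0.13 ] F [-2.  -3.1  2.2] loc [-1.000e-01 -1.308e+02  7.120e+01] op 0.0138 tau6 -0.11 j6 5.43
t 23.05 yaw [-1.7982e+02 -9.0000e-02 -1.7076e+02] turn 72.46 M [-0.857  1.061  0.137] F [-2.1 -2.2  2.5] loc [-1.000e-01 -1.308e+02  7.120e+01] op 0.0137 tau6 -0.119 j6 5.39
```

View pics/t20z.png

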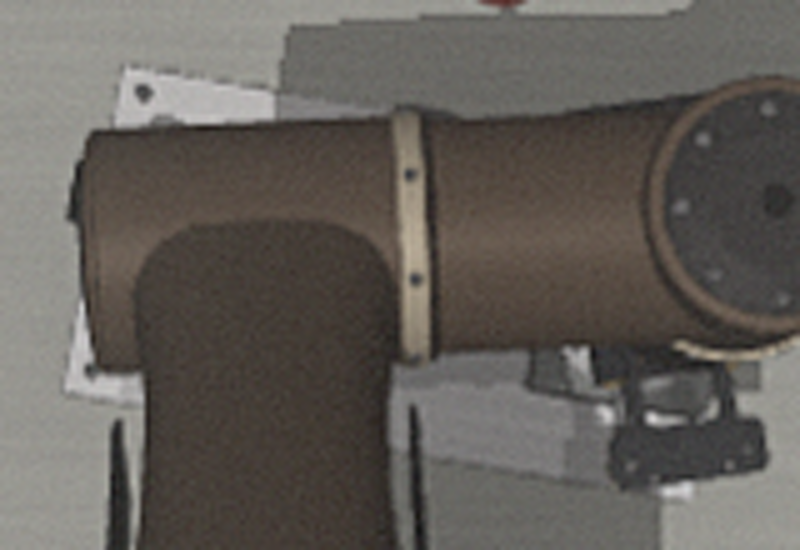

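View pics/s20z.png

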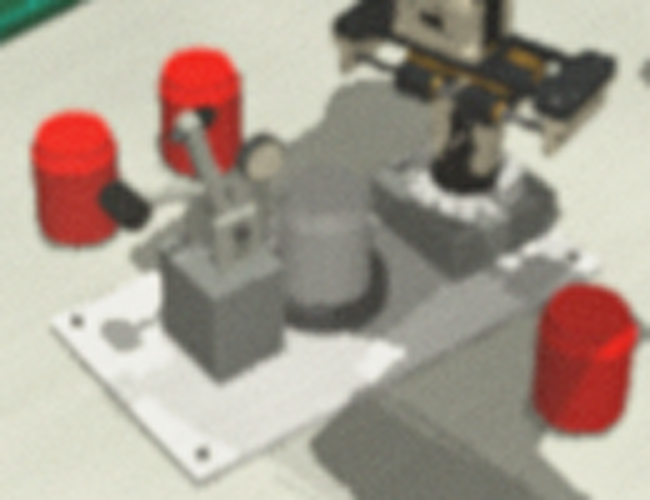

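View pics/w20.png

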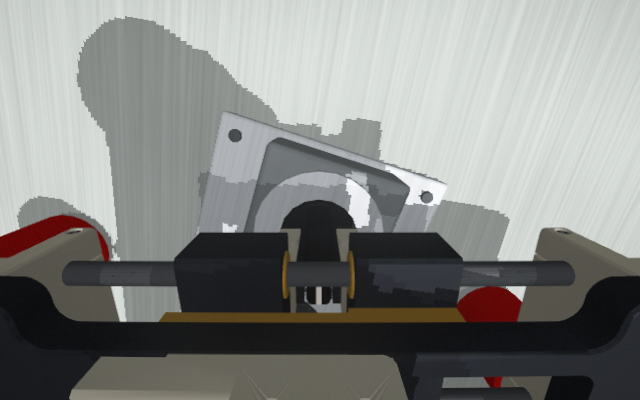

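The gripper holds the bar flush (line at (319,295) between the jaws, opening 13.8 mm). Tool yaw is 72.1° from home, and the moment of 0.13–0.14 N m matches a click on the rising flank. The can stands in its nest and the clamp is back. Handing in.

```bash
python3 -c "
from h import *
print(ticket.close_job())"
```

```text
the job is handed in; nothing more can be done
None
```

The job is done and handed in at about 23 s. The can was pressed down by the clamp, the arm is back clear, and the gripper is still holding the knob at the third click.

- **Clamp:** I gripped the T-grip by its ends and swung it over until the force rose at the arm's end stop. I then swung it fully back and let go. My first try, pushing it with closed fingers, only reached about 65 N at the wrist without moving the arm, so I gave that up.
- **Can:** The lid edge dropped 1.2–1.35 px in the side view, where 6 mm predicts 1.35 px. A coarser image match gave 1.1 px (about 5 mm), so the seating rests mostly on the end stop and the edge measurement. In the last side picture the can stands in the nest and the clamp arm is back.
- **Knob:** I turned it clockwise and saw the moment rise and fall once per click. I stopped at a gripper angle of 72.1° from home, against 72° for the third click. At the end the moment was about 0.13 N m, with the bar flush in the jaws at 13.8 mm.
- **Unchecked or corrected:**
    - The knob angle comes from the gripper's angle, because the pips were hidden at the end.
    - My first stand yaw (−8.33°) was 0.3° off from the later wrist-image value (−8.66°), which I used for the final angle.
    - The stand position from the plate corners was about 5 mm off in y and was corrected before grasping.
    - I did not check the spare can, cup and jar after the job; nothing indicated contact with them.

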